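Measure a soap bar with the slide caliper, then put it on the balance

TASK

Find the length of the long soap bar: slide the caliper open, lay the bar flat and lengthwise between the jaws on the wooden board, let go of it and close the sliding jaw gently until both jaws just touch its ends, without pressing so hard that the jaw tilts. Then lift the bar straight out so that the caliper stays set at its length, and lay it flat in the middle of the balance pan. Leave the other soaps, the cup, the dye bottle and the spatula where they are.

Things in the scene. Friction and masses are not known exactly. Their poses are not given: they have to be found in the camera images.
- caliper: Large aluminium slide caliper lying on a wooden board 210 x 350 x 18 mm (x, y, z), all fixed to the bench. Origin: centre of the board's underside, z up. The 28 mm wide beam runs along y at x = +70 mm (top 43 mm above the bench). Two jaws point to -x, from the beam to x = -55 mm, tops 49 to 54 mm above the bench; a part is laid on the board between them, its middle near x = -10 mm.
- fixed_face (a point): Point on the fixed jaw's flat measuring face, 35 mm above the bench; axes as the caliper's. In the caliper's frame it is at x = -5, y = -90 mm; this face looks to +y. The other jaw slides; its face looks back at this one from y = -90 mm + jaw_opening. Both faces are flat from the beam's edge to the tip.
- jaw_opening (a joint): Distance between the two jaw faces in m, 0 (closed) to 0.14; it grows as the slider moves along the caliper's +y. The slider runs stiffly (about 2.5 N to move it) and stays where it is left. At the start it is nearly closed, too narrow for the bar.
- jaw_tilt (a joint): Tilt of the sliding jaw in its slider's play, rad: 0 is square to the beam, positive when its tip lags as it is pressed on a part. Springs back by itself (18 N m per rad: about 0.004 rad per newton on a part in the middle of the jaws). Over 0.05 either way spoils the measurement.
- jaw_knob (a point): Centre, half-way up, of the black upright knob on top of the slider, by which it is moved: 26 mm in diameter, 30 mm high, its foot on the slider 54 mm and its top 84 mm above the bench. It lies in the caliper's frame at x = +70 mm, y = -34 mm + jaw_opening.
- bar_center (a point): Centre of the long soap bar, a cream rectangular bar 84 x 46 x 34 mm (x length, y width, z height), 0.1 to 0.2 kg, lying flat on the bench at the start. The longest of the three cream soaps.
- balance: White bench balance, 200 x 165 mm (x, y), fixed on the bench, display at its -x side. Origin: centre of its underside. Its body is 38 mm high (display panel 45 mm).
- pan (a point): Centre of the top of the balance's round steel pan, 132 mm in diameter, 52 mm above the bench.
- short_center (a point): Centre of the short soap block, cream, 54 x 46 x 34 mm (x, y, z). Leave it.
- round_soap_center (a point): Centre of the round soap, cream, 68 mm in diameter, 30 mm high. Leave it.
- cup: Clear plastic measuring cup, 64 mm wide, 72 mm high; origin under its centre. Leave it.
- dye: Small green dye bottle with white cap, 38 mm wide, 85 mm high; origin under its centre. Leave it.
- spatula: Blue-handled spatula 200 mm long lying on the bench along its own x, beside the balance. Leave it.
There are look-alikes about, which are no part of the job. Leave any yellow look-alike of the part that bears bar_center alone.

How it is judged:
By the outcome, as a careful person would: the job done as asked, in the order asked, and still so for the second after the job is handed in, with the robot touching nothing.
It also fails if it takes over 72 s, if anything falls off the work surface, if the arm or the gripper's body presses on something with over 40 N, if the wrist force passes 120 N, or if a joint passes its speed limit or range.

ROBOT

A 7-joint arm with a two-finger parallel gripper is mounted at the origin on the work surface. World frame = base frame: x ahead of the robot, y to its left, z up, the work surface at z = 0. Lengths are in mm, angles in rad, forces in N, time in s.
With the tool pointing down it reaches from about 400 to 875 mm from the base axis. Payload 6.5 kg.
Tool frame: the origin (TCP) lies on the centre line of the jaws, within the pads' length; the fingertips stand 14 mm ahead of it and the grasp point (between the pads) lies 5 mm behind it; z points along the fingers, y is the line along which they close (so a half turn about z gives the same grasp; the last joint's range is limited). The gripper opens to 85 mm and grips with 20 to 120 N. Pads are 22 mm wide; open, the fingers measure 114 mm over their backs; the gripper's body (76 mm by 85 mm) begins 54 mm behind the grasp point. The pads swing forward as they close: fully open they stand 13 mm farther back than shut.
Start: joints at [-1.371, 0.536, -0.004, 1.538, 0.003, 1.067, -0.071], TCP at [170.738, 627.167, 245.29] pointing down, gripper open.
Joint ranges: [-2.7, 2.7], [-0.37, 2.16], [-1.27, 1.26], [0.24, 2.4], [-1.31, 4.45], [0.19, 1.91], [-2.76, 2.76]. Speed limits (rad/s): [2.39, 2.39, 3.14, 3.14, 3.14, 3.14, 3.14].

INTERFACE

Orientations are given as a unit quaternion [w, x, y, z].
In Python, from rig import robot gives the robot as it stands. The module is installed in compiled form; this text tells all that it offers. Calls block until the motion is done:
- robot.movep(position, orientation): joint-space move of the TCP to a pose.
- robot.move_linear(position, max_speed=150, rot=None, stop_force=None): straight line of the TCP; rot=None keeps the orientation; max_speed is the mean speed in mm/s. With stop_force (N) it stops when the force on the tool has changed by that much, and returns True; else False.
- robot.goto_joints(angles): joint-space move.
- robot.set_gripper(opening, grasp_force=None): finger opening in mm; grasp_force is the grip in N (None keeps the last); returns when the fingers have stopped.
- robot.pause(seconds).
- robot.ik(position, orientation): joint angles nearest the present ones, or None.
- robot.state(): the state.
- robot.get_image(name): name is "scene" or "top" or "wrist"; returns a dict with "frame" (400x640x3 uint8, red, green, blue), "fx", "fy", "cx", "cy" (pixels), "distortion" ([k1, k2, p1, p2, k3] as OpenCV has them; the pictures are not rectified), "extrinsics" (4x4, takes a point from camera to world coordinates); the wrist camera has in their place "mount" (4x4, takes a point from camera to tool coordinates, whose origin is the TCP and whose axes are the flange's). Camera axes: x right, y up, looking along -z (the intrinsics and any distortion apply to the point x, -y, -z); pixel columns grow to the right and rows downward; lengths in mm; the calibration is good to about 2 mm. A picture is of the moment at which its call begins: read the wrist's pose just before it. There is no depth.
A pose or a line that the arm cannot do raises robot.IKError and nothing moves.
- robot.close_job(): hands the job in; it is judged then, once.
The state is a dict: "t": time; "q": joint angles; "joint_velocities": joint speeds; "joint_efforts": joint torques, N m; "ee_pos": TCP position; "tool_rot": TCP orientation; "ft_force": force on the tool from outside, world axes, zero at the start; "moment": the same for the moment, N m; "width": finger opening in mm; "gripper_force": force on a finger pad.
Only numpy, scipy, OpenCV 4.12 (cv2) and the standard library are available. Lean on these libraries where they do the work, as an engineer would, in place of code of your own. Each camera call takes 0.05 s, during which the arm holds its last target. There are 200 camera calls.

## Working session

There is one attempt and no reset: what is moved stays moved. The work goes in short steps, each a Python script; the robot and the scene stay as the last script left them, time stands still between calls to the robot, and variables do not carry over. Pictures are saved under pics/ and viewed, at most 10 in all, crops included, and the job is handed in when it is done.

```bash
mkdir -p pics; python3 - <<'E'
from rig import robot
import cv2,pickle
d={}
for n in("scene","top"):
    im=robot.get_image(n);d[n]=im
    cv2.imwrite(f"pics/{n}0.png",im["frame"][:,:,::-1])
    print(n,im["fx"],im["fy"],im["cx"],im["cy"],im["distortion"],im["extrinsics"])
pickle.dump(d,open("d0.pkl","wb"))
s=robot.state();print(s["t"],s["tool_rot"],s["ee_pos"],s["ft_force"])
E
```

```text
scene 450.24503887553203 450.24503887553203 327.67074571406033 198.6127503411325 [-0.10473268  0.          0.          0.          0.        ] [[-7.58061513e-01 -4.94168723e-01  4.25605470e-01  1.05439637e+03]
 [ 6.52153739e-01 -5.80556485e-01  4.87493250e-01  7.32816859e+02]
 [ 6.18409855e-03  6.47110069e-01  7.62371508e-01  9.76440406e+02]
 [ 0.00000000e+00  0.00000000e+00  0.00000000e+00  1.00000000e+00]]
top 461.3033033309951 461.3033033309951 311.1568453371536 201.3122412446852 [-0.08320504  0.          0.          0.          0.        ] [[-1.67254795e-02  9.78809209e-01 -2.04090154e-01  2.81914926e+02]
 [-9.99859848e-01 -1.62228589e-02  4.13568040e-03  1.58029664e+02]
 [ 7.37116283e-04  2.04130721e-01  9.78943362e-01  1.43786974e+03]
 [ 0.00000000e+00  0.00000000e+00  0.00000000e+00  1.00000000e+00]]
0.1 [-5.23491555e-05  1.32466000e-01  9.91187242e-01 -7.78708543e-04] [170.59780328 626.63678154 244.50358492] [-0.26867026  0.54240694 -0.54901831]
```

View pics/top0.png

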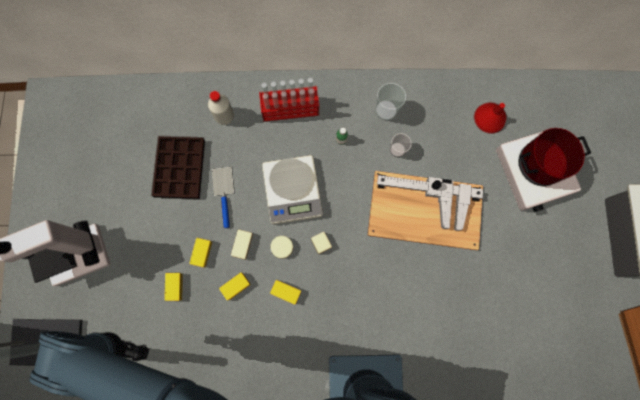

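View pics/scene0.png

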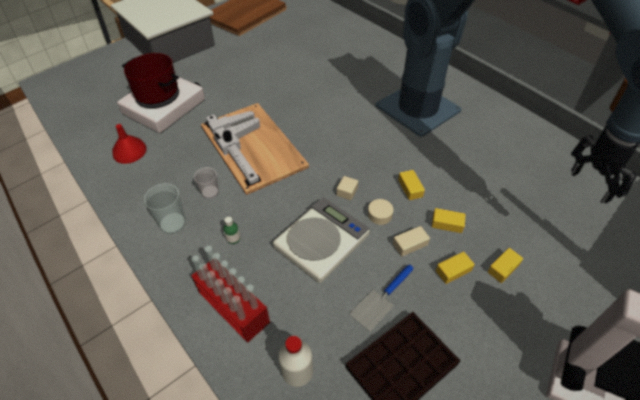

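Top view: the candidates for the bar are the cream long one at (242,245), the cream round one (281,246) and the cream short one (321,242), plus yellow look-alikes at (200,252), (173,286), (234,286) and (285,291). I choose the cream long one at (242,245). The caliper knob is at (437,184), the board around (427,210), and the pan at (292,180).

```bash
cat > h.py <<'E'
from rig import robot
import cv2,pickle,numpy as np
from scipy.spatial.transform import Rotation as R
def cast(im,px,z,T=None):
    T=im["extrinsics"] if T is None else T
    K=np.array([[im["fx"],0,im["cx"]],[0,im["fy"],im["cy"]],[0,0,1]])
    p=cv2.undistortPoints(np.float64(px).reshape(-1,1,2),K,np.float64(im["distortion"])).reshape(-1,2)
    d=np.c_[p[:,0],-p[:,1],-np.ones(len(p))]@T[:3,:3].T; o=T[:3,3]
    return (o+d*((z-o[2])/d[:,2])[:,None])[:,:2]
def blobs(m,mn=40):
    cs,_=cv2.findContours(m.astype(np.uint8),cv2.RETR_EXTERNAL,cv2.CHAIN_APPROX_NONE)
    return [c for c in cs if cv2.contourArea(c)>mn]
def rect(im,c,z,T=None):
    return cv2.minAreaRect(cast(im,c.reshape(-1,2),z,T).astype(np.float32))
def quat(yaw): # tool down, tool y along world angle: y=(sin.. )
    # tool x=(c,s,0), y=(s,-c,0), z=down
    q=(R.from_euler('z',yaw)*R.from_euler('x',np.pi)).as_quat(); return [q[3],q[0],q[1],q[2]]
def wrist():
    s=robot.state();im=robot.get_image("wrist");q=s["tool_rot"]
    T=np.eye(4);T[:3,:3]=R.from_quat([q[1],q[2],q[3],q[0]]).as_matrix();T[:3,3]=s["ee_pos"]
    return im,T@im["mount"]
E
python3 - <<'E'
from h import *
d=pickle.load(open("d0.pkl","rb"))
for n in d:
    im=d[n];hsv=cv2.cvtColor(im["frame"],cv2.COLOR_RGB2HSV);H,S,V=cv2.split(hsv)
    print(n)
    for nm,m,z,mn in(("cream",(H>18)&(H<40)&(S>30)&(S<120)&(V>150),34,60),("board",(H>8)&(H<24)&(S>70)&(V>110),18,1500),("yellow",(H>22)&(H<34)&(S>170)&(V>120),34,60),("white",(S<40)&(V>185),38,800)):
        for c in blobs(m,mn):
            r=rect(im,c,z);print(nm,np.int32(c.mean((0,1))),np.round(r[0]),np.round(r[1]),round(r[2],1))
for n,b in(("top",(442,183)),):
    print("knob approx",cast(d[n],[[437,184]],84))
    print("pan",cast(d[n],[[292,180]],52), "dye",cast(d[n],[[342,134]],60),"spat",cast(d[n],[[225,210]],10))
f=d["top"]["frame"][150:310,140:500,::-1]
g=d["scene"]["frame"][95:300,190:540,::-1]
cv2.imwrite("pics/crop.png",np.vstack([cv2.resize(f,(760,338)),cv2.resize(g[:, :],(760,445))[:260]]))
E
```

```text
scene
cream [297 360] [871. 433.] [44. 62.] 76.0
cream [301 262] [713. 233.] [ 35. 164.] 18.9
cream [411 238] [449. 371.] [49. 83.] 76.0
cream [380 208] [442. 249.] [67. 63.] 45.9
cream [347 184] [451. 126.] [55. 46.] 26.9
cream [ 4 76] [ 1072. -1167.] [139.  50.] 78.5
cream [20 69] [ 1014. -1166.] [135.  71.] 89.0
cream [39 61] [  936. -1162.] [129.  64.] 86.0
cream [80 40] [  733. -1211.] [261. 147.] 77.6
board [248 147] [ 552. -204.] [364. 213.] 81.2
yellow [455 266] [428. 500.] [52. 81.] 75.5
yellow [506 263] [325. 579.] [45. 83.] 89.9
yellow [447 219] [332. 395.] [63. 79.] 35.6
yellow [411 184] [310. 245.] [99. 43.] 64.0
white [160  11] [  372. -1211.] [298. 387.] 0.2
top
cream [280 246] [436. 246.] [67. 67.] 44.3
cream [320 241] [448. 126.] [55. 47.] 25.5
cream [240 243] [446. 370.] [47. 86.] 75.2
cream [307 183] [628. 167.] [ 51. 121.] 66.1
cream [ 16 141] [ 795. 1125.] [265.  22.] 3.3
cream [213 107] [895. 467.] [57. 30.] 43.6
board [424 208] [ 545. -210.] [353. 213.] 81.1
yellow [285 291] [300. 234.] [82. 44.] 65.6
yellow [234 286] [318. 388.] [45. 82.] 35.6
yellow [172 286] [319. 577.] [82. 43.] 1.8
yellow [199 252] [422. 495.] [45. 80.] 75.9
white [437 194] [ 575. -212.] [329. 145.] 76.9
white [531 173] [ 675. -584.] [218. 192.] 16.4
knob approx [[ 611.61296648 -231.33658937]]
pan [[639.29662147 210.41718098]] dye [[784.40497307  51.31317131]] spat [[556.0814967  424.54162418]]
```

View pics/crop.png

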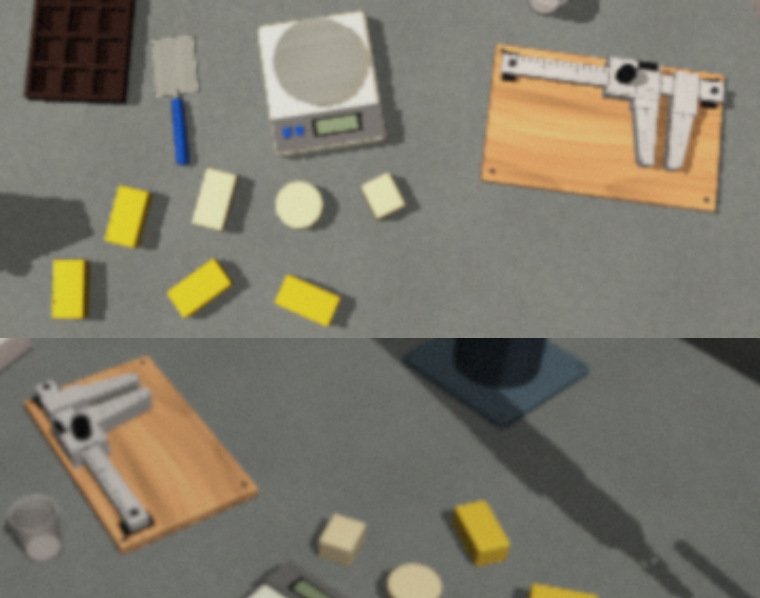

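The crop confirms it: the cream long bar at top (240,243) measures 86x47 mm at about (447,370). The caliper beam is on the far side with both jaws pointing at the robot, so the caliper yaw is about -9°. Next I take wrist views of the bar and the caliper.

```bash
python3 - <<'E'
from h import *
d=pickle.load(open("d0.pkl","rb"))
print("pan scene",cast(d["scene"],[[313,239]],52))
out={}
for n,p,yaw in(("bar",[447,370,260],165),("cal",[500,-200,320],81.1)):
    robot.movep(p,quat(np.radians(yaw)));robot.pause(.2)
    im,T=wrist();out[n]=(im,T);cv2.imwrite(f"pics/w_{n}.png",im["frame"][:,:,::-1])
    s=robot.state();print(s["t"],np.round(s["ee_pos"],1),np.round(s["ft_force"],2))
pickle.dump(out,open("d1.pkl","wb"));print(np.round(im["mount"],2),im["fx"])
im,T=out["bar"];H,S,V=cv2.split(cv2.cvtColor(im["frame"],cv2.COLOR_RGB2HSV))
for c in blobs((H>18)&(H<40)&(S>30)&(S<120)&(V>140),300):print("cream",np.int32(c.mean((0,1))),rect(im,c,34,T))
im,T=out["cal"];H,S,V=cv2.split(cv2.cvtColor(im["frame"],cv2.COLOR_RGB2HSV))
for c in blobs((H>8)&(H<24)&(S>70)&(V>80),3000):print("board",rect(im,c,18,T))
cv2.imwrite("pics/w2.png",np.vstack([cv2.resize(out[k][0]["frame"][:,:,::-1],(480,300)) for k in out]))
E
```

```text
pan scene [[652.80772176 218.44277705]]
1.7583 [446.4 370.9 259.9] [ 0.4  -0.18 -0.4 ]
4.075 [ 500.2 -199.5  319.9] [ 0.68 -0.38  0.68]
[[ 0.0000e+00  9.5000e-01  3.0000e-01  7.8520e+01]
 [ 1.0000e+00 -0.0000e+00 -0.0000e+00 -1.2000e-01]
 [ 0.0000e+00  3.0000e-01 -9.5000e-01 -1.2805e+02]
 [ 0.0000e+00  0.0000e+00  0.0000e+00  1.0000e+00]] 276.73094940047974
cream [286 275] ((591.3126220703125, 292.7666015625), (199.5791778564453, 65.00220489501953), 27.33397674560547)
cream [157 223] ((444.9001770019531, 136.82965087890625), (52.472496032714844, 64.98043060302734), 26.411399841308594)
cream [236 192] ((436.61041259765625, 251.28890991210938), (65.98035430908203, 67.52679443359375), 71.09385681152344)
cream [323 177] ((446.02545166015625, 371.99615478515625), (45.74667739868164, 82.54034423828125), 75.5135269165039)
board ((547.398681640625, -207.84742736816406), (348.2144470214844, 209.19430541992188), 81.26258850097656)
```

View pics/w2.png

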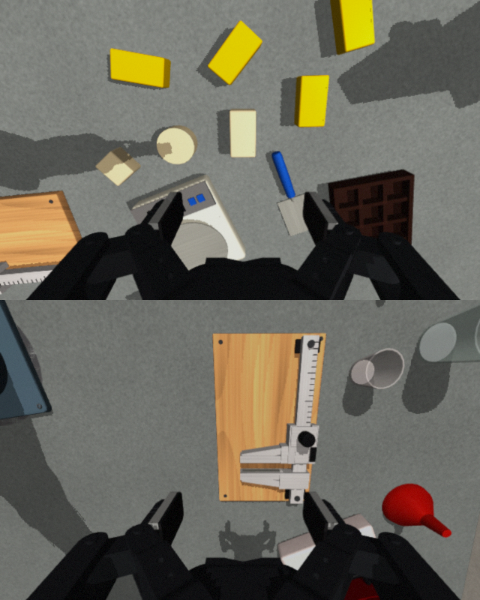

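The wrist views confirm the bar at (446,372), long axis at -14.5°, and the board at (547,-208), y axis at 81.2°. The knob is at wrist pixel (408,185). Now I open the caliper by pushing the knob with shut fingers.

```bash
cat >> h.py <<'E'
YAW=np.radians(81.2); C=np.array([547.,-208.])
ey=np.array([np.cos(YAW),np.sin(YAW)]); ex=np.array([ey[1],-ey[0]])
def cal(x,y,z): return [*(C+x*ex+y*ey),z]
def inv(p): p=np.array(p[:2])-C; return p@ex,p@ey
def st():
    s=robot.state();print(round(s["t"],2),"cal xy",np.round(inv(s["ee_pos"]),1),"pos",np.round(s["ee_pos"],1),"F",np.round(s["ft_force"],2),"w",round(s["width"],1),"gf",s["gripper_force"]);return s
E
python3 - <<'E'
from h import *
im,T=pickle.load(open("d1.pkl","rb"))["cal"]
k=inv(cast(im,[[408,185]],84,T)[0]);print("knob",k)
op=k[1]+34
robot.set_gripper(0)
y0=k[1]-38
robot.movep(cal(70,y0,130),quat(YAW))
robot.move_linear(cal(70,y0,76),stop_force=8);st()
print(robot.move_linear(cal(70,50,76),max_speed=45,stop_force=25));st()
robot.move_linear(cal(70,40,76));robot.move_linear(cal(70,40,130))
robot.movep(cal(-20,-10,320),quat(YAW));robot.pause(.1)
im,T=wrist();pickle.dump((im,T),open("d2.pkl","wb"));cv2.imwrite("pics/w3.png",im["frame"][:,:,::-1]);st()
H,S,V=cv2.split(cv2.cvtColor(im["frame"],cv2.COLOR_RGB2HSV))
for c in blobs(V<60,150):
    r=cast(im,c.reshape(-1,2),84,T).mean(0)
    print(np.int32(c.mean((0,1))),np.round(inv(r)),cv2.contourArea(c))
E
```

```text
knob (np.float64(65.85416786051739), np.float64(-8.116199191937653))
6.26 cal xy [ 70.5 -46.1] pos [ 609.6 -264.4   77.1] F [-0.47 -0.19  0.21] w 0.2 gf 0.0
False
8.54 cal xy [70.  49.9] pos [ 623.8 -169.4   76. ] F [-0.03 -2.44  1.44] w -0.1 gf 1.0144592256256146
10.32 cal xy [-20.   -8.8] pos [ 525.9 -213.7  318.2] F [ 0.5   0.31 -1.19] w 0.0 gf 0.0
[322 348] [ -22. -300.] 38267.5
[395 112] [67. 74.] 361.0
[ 22 102] [-389.   82.] 664.0
```

View pics/w3.png

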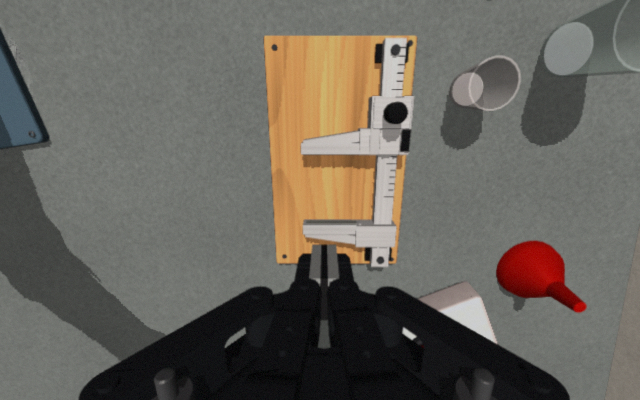

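The caliper is now open. The knob is at (395,112), so the opening is about 108 mm, and the moving face (row ~155) and fixed face (row ~222) are clear. Now I pick the bar.

```bash
python3 - <<'E'
from h import *
im,T=pickle.load(open("d2.pkl","rb"))
print("faces",[np.round(inv(p),1) for p in cast(im,[[330,155],[330,222]],50,T)])
yb=np.radians(165.5);q=quat(yb)
robot.set_gripper(75,30)
robot.movep([446,371.5,130],q)
print(robot.move_linear([446,371.5,17],max_speed=120,stop_force=8));st()
robot.set_gripper(30,30);st()
robot.move_linear([446,371.5,130]);s=st()
im,T=wrist();pickle.dump((im,T),open("d3.pkl","wb"))
H,S,V=cv2.split(cv2.cvtColor(im["frame"],cv2.COLOR_RGB2HSV))
m=((H>15)&(H<40)&(S>20)&(S<130)&(V>90))
for c in blobs(m,800):print(np.int32(c.mean((0,1))),cv2.boundingRect(c),rect(im,c,147,T))
cv2.imwrite("pics/w4.png",im["frame"][:,:,::-1])
E
```

```text
faces [array([-12.1,  17.7]), array([-11. , -84.2])]
False
14.33 cal xy [-187.9  557.6] pos [446.6 371.8  17.7] F [-0.46  0.61 -0.54] w 75.4 gf 0.0
14.71 cal xy [-188.2  557.6] pos [446.3 371.8  17.7] F [-0.6   0.21  5.96] w 45.6 gf 32.16555833816528
15.61 cal xy [-189.2  556.9] pos [445.3 371.3 129.1] F [-0.01 -0.49 -1.38] w 45.7 gf 31.376391649246216
[ 77 273] (30, 239, 99, 71) ((405.8407287597656, 268.48602294921875), (27.42860984802246, 37.5185432434082), 25.708402633666992)
[190 228] (150, 191, 77, 78) ((401.06427001953125, 322.4052734375), (32.62116241455078, 35.37369918823242), 82.20445251464844)
[322 269] (272, 189, 105, 160) ((436.386474609375, 372.62646484375), (47.4674186706543, 81.84394073486328), 75.58771514892578)
```

View pics/w4.png

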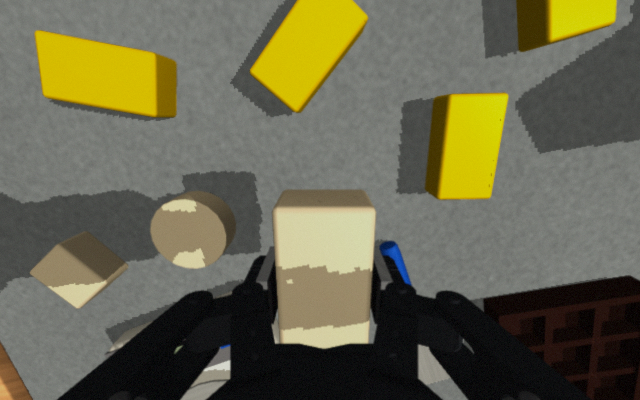

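The wrist view shows the bar held level between the pads, its top face's front edge at row ~208. I check its offset in the hand and place it between the jaws.

```bash
python3 - <<'E'
from h import *
im,T=pickle.load(open("d3.pkl","rb"))
a=np.linalg.inv(T@np.linalg.inv(im["mount"]))
p=cast(im,[[324,208]],145.4,T)[0];off=(a@np.r_[p,145.4,1])[:3];print("front edge in tool",off)
dx=off[0]-42; print("bar centre along tool x",dx)
if abs(dx)>6: dx=0
q=quat(YAW); y=-38-dx
robot.movep(cal(-10,y,150),q);st()
robot.move_linear(cal(-10,y,75),max_speed=120)
print(robot.move_linear(cal(-10,y,33),max_speed=40,stop_force=4));s=st()
robot.set_gripper(62);robot.pause(.1);st()
robot.move_linear([*s["ee_pos"][:2],150],max_speed=200)
robot.movep(cal(-20,-10,320),q);robot.set_gripper(0)
im,T=wrist();pickle.dump((im,T),open("d4.pkl","wb"));cv2.imwrite("pics/w5.png",im["frame"][:,:,::-1]);st()
E
```

```text
front edge in tool [ 41.12623261   0.58480294 -16.24854644]
bar centre along tool x -0.8737673893785995
17.88 cal xy [ -9.5 -35.7] pos [ 532.1 -241.8  149.8] F [ 0.65  0.62 -1.41] w 45.6 gf 31.34166955947876
True
19.56 cal xy [-10.3 -37. ] pos [ 531.1 -243.    35.7] F [-0.58  0.59  4.37] w 45.4 gf 32.29062795639038
19.97 cal xy [-11.1 -36.5] pos [ 530.5 -242.4   34.9] F [-0.62 -0.54  0.18] w 61.8 gf 0.0
22.07 cal xy [-20. -10.] pos [ 525.7 -214.8  320. ] F [ 0.98 -1.13  0.15] w 0.2 gf 0.0
```

View pics/w5.png

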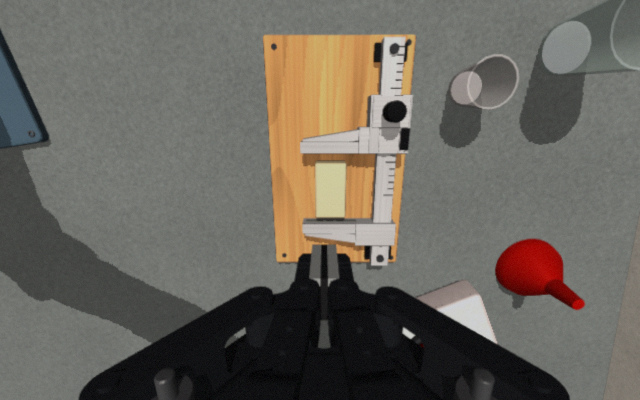

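The bar lies flat at rows 162–218, clear of both jaws (faces at ~153 and ~221). Now I close gently by pushing the knob.

```bash
python3 - <<'E'
from h import *
q=quat(YAW)
robot.movep(cal(70,112,130),q);robot.move_linear(cal(70,112,76),stop_force=8)
print(robot.move_linear(cal(70,84,76),max_speed=30,stop_force=7));st()
robot.move_linear(cal(70,87,76));robot.pause(.2);st()
hit=robot.move_linear(cal(70,66,76),max_speed=8,stop_force=5.5);print(hit);st();robot.pause(.15);st()
s=robot.state();y=inv(s["ee_pos"])[1]
robot.move_linear(cal(70,y+12,76),max_speed=60);robot.move_linear(cal(70,y+12,130))
robot.movep(cal(-20,-10,320),q);robot.pause(.1)
im,T=wrist();pickle.dump((im,T),open("d5.pkl","wb"));st()
cv2.imwrite("pics/w6.png",cv2.resize(im["frame"][20:280,240:440,::-1],(450,585),interpolation=cv2.INTER_CUBIC))
E
```

```text
False
24.62 cal xy [70.1 83.9] pos [ 629.1 -135.8   76. ] F [0.69 1.05 0.57] w -0.4 gf 0.6800817532712244
25.07 cal xy [69.9 86.8] pos [ 629.3 -132.9   75.9] F [-0.99  0.15  1.11] w -0.1 gf 0.0
True
26.74 cal xy [70.  73.4] pos [ 627.4 -146.2   75.6] F [ 0.13  0.29 -0.32] w -0.2 gf 0.0
26.89 cal xy [69.8 74.1] pos [ 627.3 -145.4   75.2] F [-0.1  -0.35  0.1 ] w 0.5 gf 0.0
28.8 cal xy [-19.7  -8.5] pos [ 526.2 -213.4  318.4] F [-0.34 -0.44 -0.48] w 0.3 gf 0.0
```

View pics/w6.png

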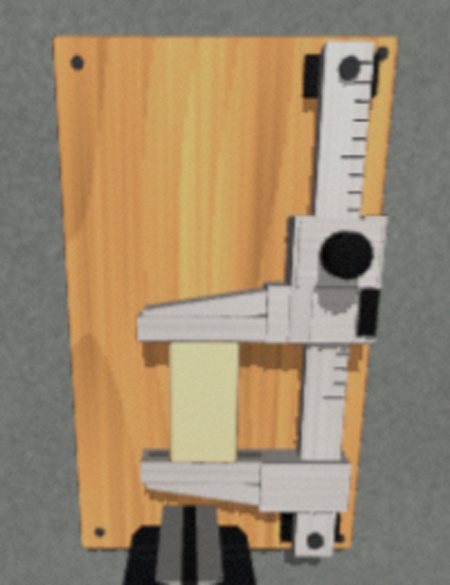

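The picture shows the bar's ends at rows ~341 and ~462, both against the jaw edges (341/463), and the jaw is square. I confirm with a second gentle push, which should stop at the same place (y≈73.4).

```bash
python3 - <<'E'
from h import *
q=quat(YAW)
robot.movep(cal(70,84,130),q);robot.move_linear(cal(70,84,76),stop_force=8)
robot.pause(.15)
hit=robot.move_linear(cal(70,66,76),max_speed=8,stop_force=5.5);print(hit);st()
y=inv(robot.state()["ee_pos"])[1]
robot.move_linear(cal(70,y+12,76),max_speed=60);robot.move_linear(cal(70,y+12,130))
robot.movep(cal(-20,-10,320),q);robot.pause(.1)
im,T=wrist();pickle.dump((im,T),open("d6.pkl","wb"));st()
H,S,V=cv2.split(cv2.cvtColor(im["frame"],cv2.COLOR_RGB2HSV))
for im,T in(pickle.load(open(f,"rb")) for f in("d4.pkl","d5.pkl","d6.pkl")):
    H,S,V=cv2.split(cv2.cvtColor(im["frame"],cv2.COLOR_RGB2HSV))
    for c in blobs((H>23)&(H<40)&(S>40)&(S<130)&(V>150),500):
        r=rect(im,c,52,T);print("bar",np.round(inv(r[0]),1),np.round(r[1],1),round(r[2],1))
    for c in blobs((V<60),150):
        r=cast(im,c.reshape(-1,2),84,T);k=inv(r.mean(0))
        if 55<k[0]<80 and k[1]>0: print("knob",np.round(k,1))
E
```

```text
True
31.88 cal xy [70. 73.] pos [ 627.3 -146.6   75.6] F [-0.07  0.67  0.14] w 0.1 gf 0.0
33.79 cal xy [-19.7  -8.5] pos [ 526.2 -213.4  318.4] F [-0.07  0.13  0.02] w 0.2 gf 0.0
bar [-11.  -35.5] [80.8 41.1] 81.3
knob [67.2 74.2]
bar [-10.  -46.2] [80.7 40.7] 81.0
knob [67.7 50.4]
bar [-10.  -46.1] [80.7 40.7] 81.0
knob [67.8 50.3]
```

The second push stopped at the same spot (73.0) and the bar did not move: the knob travelled 108 → 84 mm, so the jaws are set. Now I lift the bar straight out and locate the pan.

```bash
python3 - <<'E'
from h import *
q=quat(YAW)
robot.set_gripper(64,30)
robot.movep(cal(-10.4,-47.3,120),q);print(robot.move_linear(cal(-10.4,-47.3,35.5),max_speed=80,stop_force=8));st()
robot.set_gripper(30,30);st()
robot.move_linear(cal(-10.4,-47.3,75),max_speed=40);robot.move_linear(cal(-10.4,-47.3,160));st()
im=robot.get_image("top");pickle.dump(im,open("d7.pkl","wb"))
big=cv2.resize(im["frame"][140:235,250:340,::-1],None,fx=4,fy=4,interpolation=cv2.INTER_CUBIC)
big2=cv2.resize(im["frame"][150:260,360:500,::-1],None,fx=4*95/110,fy=4*95/110,interpolation=cv2.INTER_CUBIC)[:380]
big2=cv2.copyMakeBorder(big2,0,380-big2.shape[0],0,0,cv2.BORDER_CONSTANT)
# frame-to-crop scale 4 (left)
cv2.imwrite("pics/p7.png",cv2.resize(np.hstack([big,big2]),None,fx=.9,fy=.9))
sc=pickle.load(open("d0.pkl","rb"))
for n,sd in(("top",(292,178)),("scene",(313,239))):
    f=sc[n]["frame"].copy();f=cv2.GaussianBlur(f,(3,3),0)
    m=np.zeros((402,642),np.uint8);cv2.floodFill(f,m,sd,0,(18,)*3,(18,)*3,cv2.FLOODFILL_FIXED_RANGE|cv2.FLOODFILL_MASK_ONLY|(1<<8))
    c=max(blobs(m[1:-1,1:-1],10),key=cv2.contourArea)
    w=cast(sc[n],c.reshape(-1,2),52).astype(np.float32);print(n,cv2.contourArea(c),cv2.fitEllipse(w),cv2.minEnclosingCircle(w))
E
```

```text
False
36.45 cal xy [-10.  -47.5] pos [ 529.8 -253.4   36. ] F [ 0.2  -0.36  0.03] w 64.2 gf 0.0
36.75 cal xy [-10.1 -47.4] pos [ 529.7 -253.3   36.1] F [-0.46  2.15  6.08] w 45.5 gf 32.656254172325134
38.6 cal xy [-10.8 -46.8] pos [ 529.2 -252.6  159.3] F [-0.19  0.19 -1.94] w 45.6 gf 31.971477270126343
top 1432.5 ((653.3325805664062, 211.880126953125), (144.99859619140625, 156.84068298339844), 168.69473266601562) ((662.1327514648438, 218.50674438476562), 90.10284423828125)
scene 1720.5 ((649.3001098632812, 215.04100036621094), (129.38272094726562, 133.23497009277344), 41.96320724487305) ((646.9144287109375, 212.1061248779297), 70.68226623535156)
```

View pics/p7.png

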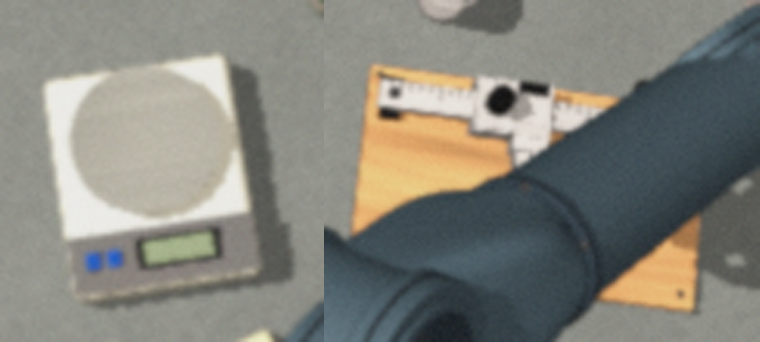

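The pan spans crop (70–235, 66–217), centred at top pixel (292.4,179.3). With the scene ellipse fit that puts it at about (645,212). I lay the bar there.

```bash
python3 - <<'E'
from h import *
q=quat(np.radians(100));p=[645,212]
robot.movep([*p,150],q);st()
robot.move_linear([*p,88],max_speed=100)
print(robot.move_linear([*p,67],max_speed=30,stop_force=4));s=st()
robot.set_gripper(64);robot.pause(.1);s=st()
robot.move_linear([*s["ee_pos"][:2],170],max_speed=200)
robot.movep([430,200,300],q);robot.pause(.2);st()
a=robot.get_image("top");b=robot.get_image("scene")
im,T=wrist()
for n,i in(("top",a),("scene",b)):
    H,S,V=cv2.split(cv2.cvtColor(i["frame"],cv2.COLOR_RGB2HSV))
    for c in blobs((H>20)&(H<40)&(S>45)&(S<130)&(V>150),60):
        r=rect(i,c,86,i["extrinsics"]);print(n,np.int32(c.mean((0,1))),np.round(r[0]),np.round(r[1]))
v=[cv2.resize(x[:,:,::-1],None,fx=f,fy=f,interpolation=cv2.INTER_CUBIC)[:290,:400] for x,f in((b["frame"][90:280,190:440],1.6),(a["frame"][140:265,230:500],1.45))]
v=[cv2.copyMakeBorder(x,0,290-x.shape[0],0,400-x.shape[1],cv2.BORDER_CONSTANT) for x in v]
w=cv2.resize(im["frame"][:,:,::-1],(400,250));w=cv2.copyMakeBorder(w,0,40,0,0,cv2.BORDER_CONSTANT)
cv2.imwrite("pics/f8.png",np.vstack([np.hstack(v),np.hstack([w,w*0])]))
E
```

```text
40.4 cal xy [ 33.4 427.7] pos [645.4 209.5 150.3] F [ 0.62 -0.23 -1.75] w 45.6 gf 31.989476680755615
True
41.75 cal xy [ 32.3 430.1] pos [644.8 212.1  70.1] F [-1.07 -0.17  3.87] w 45.4 gf 32.89641559123993
42.17 cal xy [ 31.5 429.9] pos [643.9 212.   69.2] F [-1.22 -0.7  -0.56] w 63.5 gf 0.0
44.01 cal xy [-177.3  385.3] pos [430.8 199.9 299.8] F [ 0.02 -0.22 -0.2 ] w 64.1 gf 0.0
top [323 241] [443. 122.] [50. 34.]
top [293 176] [643. 209.] [45. 84.]
scene [312 227] [646. 211.] [46. 86.]
scene [380 208] [476. 276.] [63. 59.]
scene [347 184] [484. 160.] [52. 44.]
```

View pics/f8.png

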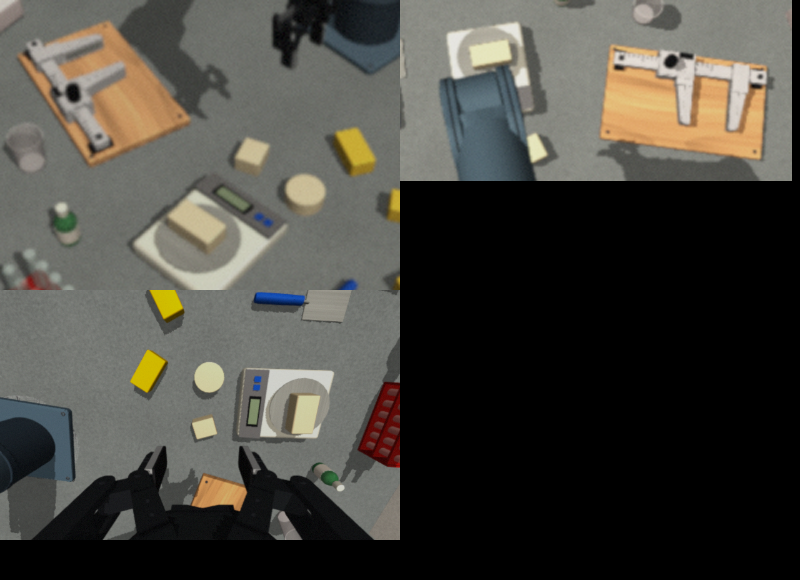

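The bar lies flat in the middle of the pan: 643–646, 209–211 measured, with the pan at 645, 212. The caliper stays set at the bar's length, and the other items are in place. Handing in.

```bash
python3 -c "
from rig import robot
print(robot.close_job())"
```

```text
the job is handed in; nothing more can be done
None
```

The long soap bar measured about 84 mm (read from the camera images), the caliper is left set at that length, the bar lies flat in the middle of the balance pan, and the job was handed in after about 44 s of the 72 s allowed.

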